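# Find the good electrode clip with the feeler blade

### The arm

A 6-joint arm with a two-finger parallel gripper is mounted at the origin on the work surface. World frame = base frame: x ahead of the robot, y to its left, z up, the work surface at z = 0. Lengths are in m, angles in degrees, forces in N, time in s.
With the tool pointing down it reaches from about 0.375 to 0.75 m from the base axis. Payload 9 kg.
Tool frame: the origin (TCP) lies on the centre line of the jaws, within the pads' length; the fingertips stand ctrl.tip_reach ahead of it and the grasp point (between the pads) lies 3 mm ahead of it (ctrl.tip_reach is the distance from the TCP to the fingertips, in m); x points along the fingers, y is the direction in which the jaws open and shut, and the axes are right-handed (so a half turn about x gives the same grasp; the last joint's range is limited). The gripper opens to 85 mm and grips with 20 to 120 N. Pads are 22 mm wide; open, the fingers measure 114 mm over their backs; the gripper's body (76 mm by 85 mm) begins 54 mm behind the grasp point. The pads swing forward as they close: fully open they stand 13 mm farther back than shut.
Start: joints at [57.428, 5.964, 5.575, 89.605, 0, 77.527], TCP at [0.206, 0.563, 0.253] pointing down, gripper open.
Joint ranges: [-171.21, 171.21], [-48.23, 106.86], [-62.78, 66.21], [-105.2, 120.99], [-86.42, 89.51], [-180, 180]. Speed limits (degrees/s): [127.2, 127.2, 147.25, 180, 180, 180].

### API

Orientations are given as [roll, pitch, yaw] about the fixed x, y, z axes, in that order (R = Rz(yaw) Ry(pitch) Rx(roll)).
In Python, from cell import ctrl gives the robot as it stands. The module is installed in compiled form; this text tells all that it offers.
- The arm moves only by the tool apply_moves, never from a script. Its argument "steps" is a list that holds one entry, the list of rows, each a list of 7 numbers: the shift along the world's x, y, z each as a share of 0.5 m, from -1 to 1, then the turn, a rotation vector about the world's x, y, z each as a share of 180 degrees, from -1 to 1, then the closure, from -1 (fully open) to 1 (shut). A call has 1 to 10 rows; each row is the pose to reach, as a shift and turn from the pose commanded when the call began, turning the shorter way round; what a row does not reach only later rows make up. A row lasts 1/12 s, in which the tool goes at most 41.7 mm and 7.16 degrees, less where a joint would pass 70% of its speed; a pose out of reach is approached as far as the arm can. A call with a number of a shift or a turn outside -1 to 1 is refused whole. A call with a gripper value outside its range is refused whole. The fingers move at their own pace and stop on an object; the grip force is fixed at half the most. Time passes only in rows, so rows that repeat a pose let the fingers close. It gives the time, the measured TCP pose, the force and the opening at its end, in the units of the state.
- ctrl.state(): the state, without advancing time (a new reading comes with each control period).
- ctrl.get_image(name): name is "side" or "top" or "wrist"; returns a dict with "color" (384x512x3 uint8, blue, green, red), "depth" (384x512 float32, m along the optical axis (not along the pixel's ray), 0 where there is no reading), "fx", "fy", "cx", "cy" (pixels), "view" (4x4, takes a point from world to camera coordinates). Camera axes: x right, y down, z forward; pixel columns grow to the right and rows downward; lengths in m; the calibration is good to about 2 mm. A picture is of the moment at which its call begins.
- ctrl.job_done(): hands the job in, once; it reports no verdict.
The state is a dict: "time": time; "joints": joint angles; "qd": joint speeds; "effort": joint torques, N m; "position": TCP position; "tcp_rot": TCP orientation; "contact_force": force on the tool from outside, world axes, zero at the start; "moment": the same for the moment, N m; "opening": opening from 0.0 (shut) to 1.0 (fully open).
Only numpy, scipy, OpenCV 4.12 (cv2) and the standard library are available. Lean on these libraries where they do the work, as an engineer would, in place of code of your own. Each camera call takes 0.05 s, during which the arm holds its last target. There are 200 camera calls.

### The job

Four electrode clips on the bench look alike, but by the drag on a feeler blade one is worn slack, two are too stiff and one grips firmly and smoothly. Take the blade from its wooden stand and find first the worn clip, sliding the blade more than half its length into it, then leave the blade standing fully home in the good clip. Work gently: back out of a stiff clip rather than forcing the blade in, and leave the bottles, beaker and dish where they are.

Things in the scene. Friction and masses are not known exactly. Their poses are not given: they have to be found in the camera images.
- blade_grip (a point): centre of the feeler blade's blue handle, 40 x 16 x 44 mm (x, y, z), to be grasped across its 16 mm (y). Steel blade below it: 16 mm wide (x), 5 mm thick (y), 62 mm long from the handle's underside (shoulder) to the tip, the last 16 mm tapering to 2 mm thick. Starts upright, shoulder resting on the wooden stand
- blade_tip (a point): middle of the feeler blade's lower tip, 84 mm below the handle's centre
- blade: the whole feeler blade, about 70 g; origin at its tip, z up. Drag felt while sliding in at full thickness (it fades at standstill): steady 4 to 7 N in the good clip (a little more as the taper enters), under 1.5 N in the worn one. A stiff clip passes 12 N while the blade's taper is still entering, and goes on rising
- stand: fixed wooden block 70 x 56 x 70 mm with a slot along its x in which the blade starts (same yaw); origin under its centre
- clip_a: electrode clip fixed to the bench, one of four alike: grey base, two white posts either end of its slot along x (tops 80 mm up), two brass leaves between them closing along y. Origin on the table, under the slot's middle. The blade enters from above, width along x, either way round; it is fully home when its shoulder rests on the posts, tip 18 mm above the table
- clip_b: electrode clip fixed to the bench, one of four alike: grey base, two white posts either end of its slot along x (tops 80 mm up), two brass leaves between them closing along y. Origin on the table, under the slot's middle. The blade enters from above, width along x, either way round; it is fully home when its shoulder rests on the posts, tip 18 mm above the table
- clip_c: electrode clip fixed to the bench, one of four alike: grey base, two white posts either end of its slot along x (tops 80 mm up), two brass leaves between them closing along y. Origin on the table, under the slot's middle. The blade enters from above, width along x, either way round; it is fully home when its shoulder rests on the posts, tip 18 mm above the table
- clip_d: electrode clip fixed to the bench, one of four alike: grey base, two white posts either end of its slot along x (tops 80 mm up), two brass leaves between them closing along y. Origin on the table, under the slot's middle. The blade enters from above, width along x, either way round; it is fully home when its shoulder rests on the posts, tip 18 mm above the table
- leaf_a1: sprung brass leaf, 20 mm wide, on the +y side of clip_a; gives way along y; origin at the clip's origin at rest. The two lips flare to a 16 mm wide mouth 76 mm up, narrow to a 2 mm gap 62 mm up, then run straight down to 30 mm: the blade is at full thickness between them once its tip is below 46 mm
- leaf_a2: sprung brass leaf, 20 mm wide, on the -y side of clip_a; gives way along y; origin at the clip's origin at rest. The two lips flare to a 16 mm wide mouth 76 mm up, narrow to a 2 mm gap 62 mm up, then run straight down to 30 mm: the blade is at full thickness between them once its tip is below 46 mm
- leaf_b1: sprung brass leaf, 20 mm wide, on the +y side of clip_b; gives way along y; origin at the clip's origin at rest. The two lips flare to a 16 mm wide mouth 76 mm up, narrow to a 2 mm gap 62 mm up, then run straight down to 30 mm: the blade is at full thickness between them once its tip is below 46 mm
- leaf_b2: sprung brass leaf, 20 mm wide, on the -y side of clip_b; gives way along y; origin at the clip's origin at rest. The two lips flare to a 16 mm wide mouth 76 mm up, narrow to a 2 mm gap 62 mm up, then run straight down to 30 mm: the blade is at full thickness between them once its tip is below 46 mm
- leaf_c1: sprung brass leaf, 20 mm wide, on the +y side of clip_c; gives way along y; origin at the clip's origin at rest. The two lips flare to a 16 mm wide mouth 76 mm up, narrow to a 2 mm gap 62 mm up, then run straight down to 30 mm: the blade is at full thickness between them once its tip is below 46 mm
- leaf_c2: sprung brass leaf, 20 mm wide, on the -y side of clip_c; gives way along y; origin at the clip's origin at rest. The two lips flare to a 16 mm wide mouth 76 mm up, narrow to a 2 mm gap 62 mm up, then run straight down to 30 mm: the blade is at full thickness between them once its tip is below 46 mm
- leaf_d1: sprung brass leaf, 20 mm wide, on the +y side of clip_d; gives way along y; origin at the clip's origin at rest. The two lips flare to a 16 mm wide mouth 76 mm up, narrow to a 2 mm gap 62 mm up, then run straight down to 30 mm: the blade is at full thickness between them once its tip is below 46 mm
- leaf_d2: sprung brass leaf, 20 mm wide, on the -y side of clip_d; gives way along y; origin at the clip's origin at rest. The two lips flare to a 16 mm wide mouth 76 mm up, narrow to a 2 mm gap 62 mm up, then run straight down to 30 mm: the blade is at full thickness between them once its tip is below 46 mm
- wash_bottle: white wash bottle with red cap, 72 mm wide, 170 mm tall; loose bystander, origin under its centre
- amber_bottle: amber reagent bottle, 68 mm wide, 140 mm tall; loose bystander, origin under its centre
- clear_bottle: clear glass bottle, 72 mm wide, 150 mm tall; loose bystander, origin under its centre
- beaker: glass beaker, 70 mm wide, 85 mm tall; loose bystander, origin under its centre
- dish: white porcelain dish, 70 mm wide, 18 mm tall; loose bystander, origin under its centre
Mind the look-alikes: they are no part of the job. What is shaped like the clip_a but green or purple is not meant.

How it is judged:
By the outcome, as a careful person would: the job done as asked, in the order asked, and still so for the second after the job is handed in, with the robot touching nothing.
It also fails if it takes over 72 s, if anything falls off the work surface, if the arm or the gripper's body presses on something with over 40 N, if the wrist force passes 120 N, or if a joint passes its speed limit or range.

## Working session

There is one attempt and no reset: what is moved stays moved. The work goes in short steps, Python scripts to look and compute and a tool call to move; the robot and the scene stay as the last step left them, time stands still between calls to the robot, and variables do not carry over. Pictures are saved under pics/ and viewed, about 8 in all and at most 12, crops included, and the job is handed in when it is done.

Besides the shell and the picture viewer there is one more tool, called after "Request:" as name(argument=value, ...), one argument or row to a line, values as JSON. apply_moves: Moves the arm, as the interface text tells. Shift numbers are shares of 0.5 m and turn numbers shares of 180 degrees, none past 1 either way. Its arguments: {"type":"object","properties":{"steps":{"type":"array"}},"required":["steps"]}

```bash
mkdir -p pics
cat > h.py <<'E'
from cell import ctrl
import numpy as np, cv2
def grab(n):
    im=ctrl.get_image(n); np.savez(n+'.npz',**im); return im
def world(im,u,v,z=None):
    V=np.array(im['view']); R,t=V[:3,:3],V[:3,3]; C=-R.T@t
    d=R.T@np.array([(u-im['cx'])/im['fx'],(v-im['cy'])/im['fy'],1.])
    s=im['depth'][int(round(v)),int(round(u))] if z is None else (z-C[2])/d[2]
    return C+s*d
E
python3 - <<'E'
from h import *
print(ctrl.state(), ctrl.tip_reach)
for n in ('top','side'):
    im=grab(n); cv2.imwrite(f'pics/{n}0.png',cv2.resize(im['color'],None,fx=1.55,fy=1.55,interpolation=cv2.INTER_CUBIC)); print(n,np.round(im['view'],3).tolist(),im['fx'])
E
```

```text
{'time': 0.0, 'joints': array([ 5.74271751e+01,  6.00027861e+00,  5.52557193e+00,  8.96060498e+01,
       -7.90213055e-05,  7.75246929e+01]), 'qd': array([ 0.02375301,  0.04596208, -0.06217352, -0.13815792, -0.03115839,
        0.10354882]), 'effort': array([ 1.31019831e-03, -5.56932306e+01,  5.03647614e+01,  1.68783573e-02,
       -5.14310250e-04, -3.83267127e-05]), 'position': array([0.20600363, 0.56318116, 0.25249107]), 'tcp_rot': array([-102.41924248,   89.91924344, -122.51676019]), 'contact_force': array([-0.74789633,  0.02790632, -0.41586519]), 'moment': array([-0.04979035,  0.01150585,  0.01712388]), 'opening': 0.9984431206626173} 0.022
top [[-0.013, -1.0, -0.019, -0.026], [-0.996, 0.014, -0.084, 0.602], [0.085, 0.017, -0.996, 0.96], [0.0, 0.0, 0.0, 1.0]] 402.10687599640875
side [[0.895, -0.447, 0.001, -0.555], [-0.335, -0.672, -0.66, 0.236], [0.296, 0.59, -0.751, 0.935], [0.0, 0.0, 0.0, 1.0]] 433.8398740874937
```

View pics/top0.png

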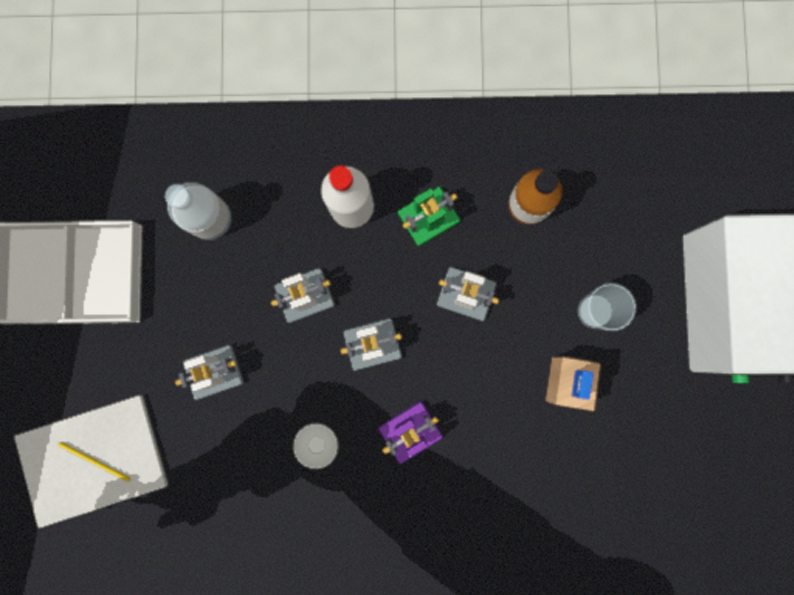

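View pics/side0.png

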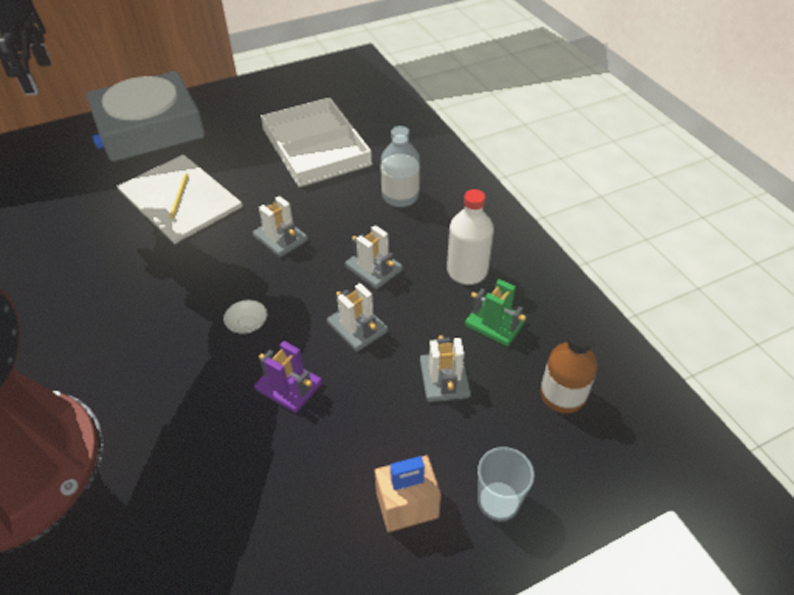

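The top view shows the grey clips near (302,294), (470,292), (371,344) and (209,372), and the stand with its blue handle near (580,385), in 1.55x pixels. The side view agrees, and the green and purple ones are decoys. Next I'll measure poses from colour and depth.

```bash
cat >> h.py <<'E'
def cloud(im):
    V=np.array(im['view']);R,t=V[:3,:3],V[:3,3]; D=im['depth']; v,u=np.mgrid[:D.shape[0],:D.shape[1]]
    P=np.stack([(u-im['cx'])/im['fx']*D,(v-im['cy'])/im['fy']*D,D],-1)
    return (P-t)@R
def posts(im,c,r=0.045):
    """white pixels at post-top height near c -> centre, slot yaw"""
    W=cloud(im); hsv=cv2.cvtColor(im['color'],cv2.COLOR_BGR2HSV)
    m=(hsv[...,1]<60)&(hsv[...,2]>110)&(abs(W[...,2]-.08)<.007)&(im['depth']>0)&(np.hypot(W[...,0]-c[0],W[...,1]-c[1])<r)
    v,u=np.nonzero(m); 
    if len(u)<6: return None
    P=np.array([world(im,a,b,.08)[:2] for a,b in zip(u,v)]).astype(np.float32)
    (cx,cy),(w,h),a=cv2.minAreaRect(P*1000)
    _,l,cen=cv2.kmeans(P,2,None,(3,50,1e-6),5,cv2.KMEANS_PP_CENTERS)
    d=cen[1]-cen[0]; yaw=np.degrees(np.arctan2(d[1],d[0])); yaw=(yaw+90)%180-90
    return dict(n=len(u),mid=cen.mean(0).round(4),yaw=round(float(yaw),1),sep=round(float(np.hypot(*d)),4),rect=np.round([cx,cy,w,h,a],1))
E
python3 - <<'E'
from h import *
for n in ('top','side'):
    im=dict(np.load(n+'.npz')); print(n)
    if n=='top':
        C=[world(im,u/1.55,v/1.55,.08) for u,v in ((300,292),(470,291),(370,344),(205,373))]
    for c in C: print(c[:2].round(3),posts(im,c))
    W=cloud(im); hsv=cv2.cvtColor(im['color'],cv2.COLOR_BGR2HSV)
    m=(abs(hsv[...,0].astype(int)-112)<12)&(hsv[...,1]>150)&(hsv[...,2]>60)&(W[...,2]>.06)&(W[...,2]<.13)&(W[...,0]>.3)
    z=np.percentile(W[m][:,2],90); print('blue',m.sum(),z)
    t=m&(W[...,2]>z-.008); v,u=np.nonzero(t)
    P=np.array([world(im,a,b,.114)[:2] for a,b in zip(u,v)]).astype(np.float32)*1000
    print(cv2.minAreaRect(P),P.mean(0))
    # wood top
    m=(abs(hsv[...,0].astype(int)-14)<8)&(hsv[...,1]>70)&(abs(W[...,2]-.07)<.006)&(np.hypot(W[...,0]-P.mean(0)[0]/1e3,W[...,1]-P.mean(0)[1]/1e3)<.06)
    v,u=np.nonzero(m);Q=np.array([world(im,a,b,.07)[:2] for a,b in zip(u,v)]).astype(np.float32)*1000
    print('wood',len(Q),cv2.minAreaRect(Q))
im=dict(np.load('top.npz'))
for nme,u,v in (('wash',347,200),('wcap',341,178),('amber',537,195),('clear',198,208),('beaker',608,307),('green',430,213),('purple',410,433)):
    print(nme,world(im,u/1.55,v/1.55).round(3))
E
```

```text
top
[0.618 0.113] {'n': 122, 'mid': array([0.6201, 0.1197], dtype=float32), 'yaw': 20.2, 'sep': 0.0348, 'rect': array([620.1, 119.6,  45.6,  30.2,  19.5])}
[ 0.616 -0.141] {'n': 119, 'mid': array([ 0.6193, -0.1406], dtype=float32), 'yaw': -19.1, 'sep': 0.0349, 'rect': array([ 619.5, -140.8,   29.9,   45. ,   70.5])}
[0.539 0.009] {'n': 116, 'mid': array([0.5405, 0.0107], dtype=float32), 'yaw': 13.9, 'sep': 0.0351, 'rect': array([540.5,  10.7,  44.7,  29.6,  13.5])}
[0.499 0.255] {'n': 124, 'mid': array([0.4994, 0.2653], dtype=float32), 'yaw': 19.7, 'sep': 0.0349, 'rect': array([499.3, 265.5,  45.3,  31.3,  19.2])}
blue 148 0.11535295518846896
((477.46282958984375, -296.527099609375), (16.353086471557617, 35.831058502197266), 83.4916763305664) [ 477.7489 -297.0315]
wood 519 ((476.68505859375, -296.8326110839844), (57.84550094604492, 69.73851776123047), 79.76720428466797)
side
[0.618 0.113] {'n': 97, 'mid': array([0.6164, 0.1174], dtype=float32), 'yaw': 19.3, 'sep': 0.0352, 'rect': array([615.2, 117.3,  50.6,  34.1,  19.9])}
[ 0.616 -0.141] {'n': 120, 'mid': array([ 0.6154, -0.1427], d
[... 163 characters left out ...]
float32), 'yaw': 13.2, 'sep': 0.0341, 'rect': array([536.5,   8.6,  48.8,  34.5,  13.7])}
[0.499 0.255] {'n': 88, 'mid': array([0.4952, 0.2635], dtype=float32), 'yaw': 16.8, 'sep': 0.0351, 'rect': array([495.2, 263.6,  48.9,  36.5,  18.2])}
blue 261 0.11548289854602016
((473.3148193359375, -299.5346374511719), (18.295385360717773, 38.470123291015625), 78.6405029296875) [ 473.5928  -299.25858]
wood 617 ((473.7746276855469, -298.96063232421875), (59.08710861206055, 70.60108184814453), 79.59973907470703)
wash [0.745 0.037 0.126]
wcap [0.765 0.041 0.171]
amber [ 0.751 -0.238  0.113]
clear [0.741 0.258 0.111]
beaker [ 0.595 -0.369  0.004]
green [ 0.737 -0.084  0.07 ]
purple [ 0.407 -0.049  0.07 ]
```

```bash
cat >> h.py <<'E'
from scipy.spatial.transform import Rotation as Ro
def tool(s=None):
    s=s or ctrl.state(); R=Ro.from_euler('xyz',s['tcp_rot'],degrees=True).as_matrix()
    y=R[:,1]; yaw=(np.degrees(np.arctan2(y[1],y[0])))  # jaw axis heading
    return R,yaw
def st():
    s=ctrl.state(); R,y=tool(s)
    print('t',round(s['time'],2),'p',s['position'].round(4),'jaw heading',round(y,2),'axis',R[:,0].round(3),'F',s['contact_force'].round(2),'M',s['moment'].round(2),'op',round(s['opening'],3),'j',s['joints'].round(0))
E
python3 -c "
from h import *
st()"
```

```text
t 0.1 p [0.206  0.5632 0.2526] jaw heading 69.9 axis [-0.001 -0.001 -1.   ] F [0.3  0.22 0.28] M [-0.05  0.01 -0.01] op 1.002 j [57.  6.  6. 90.  0. 78.]
```

Request:
apply_moves(
  steps=[
    [[0.58,-0.72,0,0,0,0.054,-1],[0.58,-0.72,0,0,0,0.054,-1],[0.58,-0.72,0,0,0,0.054,-1],[0.58,-0.72,0,0,0,0.054,-1],[0.58,-0.72,0,0,0,0.054,-1],[0.58,-0.72,0,0,0,0.054,-1],[0.58,-0.72,0,0,0,0.054,-1],[0.58,-0.72,0,0,0,0.054,-1],[0.58,-0.72,0,0,0,0.054,-1],[0.58,-0.72,0,0,0,0.054,-1]],
  ],
)

```text
time: 0.93
position: [0.4669, 0.239, 0.2532]
tcp_rot: [139.6, 90.0, 129.2]
contact_force: [0.1, 1.4, -0.8]
opening: 1.001
```

Request:
apply_moves(
  steps=[
    [[0.01,-1,0,0,0,0,-1],[0.01,-1,0,0,0,0,-1],[0.01,-1,0,0,0,0,-1],[0.01,-1,0,0,0,0,-1],[0.01,-1,0,0,0,0,-1],[0.01,-1,0,0,0,0,-1],[0.01,-1,0,0,0,0,-1],[0.01,-1,0,0,0,0,-1],[0.01,-1,0,0,0,0,-1],[0.01,-1,0,0,0,0,-1]],
  ],
)

```text
time: 1.77
position: [0.4697, -0.1778, 0.2532]
tcp_rot: [85.2, 90.0, 74.8]
contact_force: [0.5, 1.4, -0.5]
opening: 0.995
```

```bash
python3 -c "
from h import *
st()"
```

```text
t 1.77 p [ 0.4697 -0.1778  0.2532] jaw heading 79.61 axis [ 0.  0. -1.] F [ 0.53  1.39 -0.53] M [-0.   -0.09  0.02] op 0.995 j [-36. -11. -11.  90.   0. -25.]
```

Request:
apply_moves(
  steps=[
    [[0.01,-0.235,0,0,0,0,-1],[0.01,-0.235,0,0,0,0,-1],[0.01,-0.235,0,0,0,0,-1],[0.01,-0.235,0,0,0,0,-1],[0.01,-0.235,0,0,0,0,-1]],
  ],
)

```text
time: 2.18
position: [0.4746, -0.2947, 0.2523]
tcp_rot: [140.7, 89.9, 130.2]
contact_force: [0.4, -0.4, 0.1]
opening: 1.0
```

```bash
cat >> h.py <<'E'
def handle(im,zt=.114):
    W=cloud(im); hsv=cv2.cvtColor(im['color'],cv2.COLOR_BGR2HSV)
    m=(abs(hsv[...,0].astype(int)-112)<12)&(hsv[...,1]>130)&(hsv[...,2]>40)&(im['depth']>0)
    z=np.percentile(W[m][:,2],95); t=m&(W[...,2]>z-.004); v,u=np.nonzero(t)
    P=np.array([world(im,a,b,z)[:2] for a,b in zip(u,v)]).astype(np.float32)*1000
    return z,len(P),P.mean(0),cv2.minAreaRect(P)
E
python3 -c "
from h import *
st(); im=grab('wrist'); cv2.imwrite('pics/w1.png',im['color'])
V=im['view']; print((-V[:3,:3].T@V[:3,3]).round(3), V[2,:3].round(3))
print(handle(im))"
```

```text
t 2.18 p [ 0.4746 -0.2947  0.2523] jaw heading 79.46 axis [-0.001  0.001 -1.   ] F [ 0.38 -0.42  0.15] M [-0.01  0.02 -0.05] op 1.0 j [-45.  -1.  -2.  89.   0. -35.]
[ 0.4   -0.281  0.374] [ 0.291 -0.054 -0.955]
(np.float64(0.11653461456252773), 605, array([ 473.27765, -298.83206], dtype=float32), ((473.5289611816406, -299.06182861328125), (13.209772109985352, 38.70058822631836), 79.6170883178711))
```

View pics/w1.png

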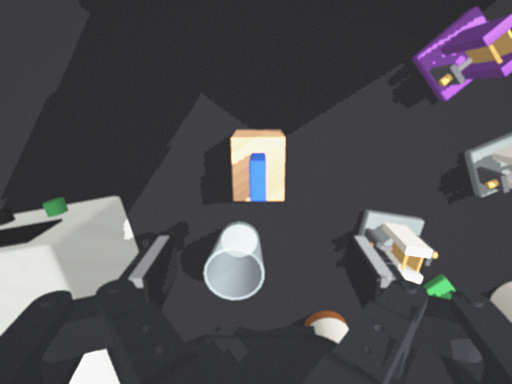

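The wrist view has the stand's handle centred at about (258,177), with the beaker beyond it clear of the gripper. I'll descend partway and check.

Request:
apply_moves(
  steps=[
    [[0,-0.004,-0.06,0,0,0,-1],[0,-0.004,-0.12,0,0,0,-1],[0,-0.004,-0.18,0,0,0,-1],[0,-0.004,-0.2,0,0,0,-1],[0,-0.004,-0.2,0,0,0,-1],[0,-0.004,-0.2,0,0,0,-1]],
  ],
)

```text
time: 2.73
position: [0.4755, -0.2945, 0.1543]
tcp_rot: [5.4, 90.0, -4.9]
contact_force: [0.1, -0.0, -0.1]
opening: 0.995
```

```bash
python3 -c "
from h import *
st(); im=grab('wrist'); cv2.imwrite('pics/w2.png',im['color'])
print(handle(im));st()"
```

```text
t 2.73 p [ 0.4755 -0.2945  0.1543] jaw heading 79.68 axis [ 0. -0. -1.] F [ 0.15 -0.01 -0.07] M [-0.06 -0.01  0.04] op 0.995 j [-45.  -1. -12.  79.   0. -35.]
(np.float64(0.11638544593005663), 1295, array([ 473.5734 , -299.02206], dtype=float32), ((473.2471923828125, -298.20880126953125), (15.554279327392578, 39.60067367553711), 79.73287963867188))
t 2.78 p [ 0.476  -0.2952  0.1554] jaw heading 79.67 axis [ 0.002 -0.001 -1.   ] F [0.44 0.04 0.23] M [-0.01 -0.01 -0.02] op 1.0 j [-45.  -1. -12.  79.   0. -35.]
```

Request:
apply_moves(
  steps=[
    [[-0.004,-0.007,-0.04,0,0,0,-1],[-0.004,-0.007,-0.08,0,0,0,-1],[-0.004,-0.007,-0.109,0,0,0,-1],[-0.004,-0.007,-0.109,0,0,0,-1],[-0.004,-0.007,-0.109,0,0,0,1],[-0.004,-0.007,-0.109,0,0,0,1],[-0.004,-0.007,-0.109,0,0,0,1],[-0.004,-0.007,-0.109,0,0,0,1],[-0.004,-0.007,-0.109,0,0,0,1],[-0.004,-0.007,-0.109,0,0,0,1]],
  ],
)

```text
time: 3.62
position: [0.4736, -0.2991, 0.0996]
tcp_rot: [-32.2, 89.9, -42.5]
contact_force: [0.4, -1.0, 0.8]
opening: 0.181
```

```bash
python3 -c "
from h import *
st()"
```

```text
t 3.62 p [ 0.4736 -0.2991  0.0996] jaw heading 79.62 axis [ 0.001 -0.001 -1.   ] F [ 0.39 -0.97  0.78] M [ 0.01 -0.03  0.03] op 0.181 j [-46.   1. -16.  73.   0. -35.]
```

Request:
apply_moves(
  steps=[
    [[0,0,0.02,0,0,0,1],[0,0,0.06,0,0,0,1],[0,0,0.12,0,0,0,1],[0,0,0.18,0,0,0,1],[0,0,0.24,0,0,0,1],[0,0,0.28,0,0,0,1],[0,0,0.28,0,0,0,1]],
  ],
)

```text
time: 4.2
position: [0.4745, -0.3001, 0.2448]
tcp_rot: [-34.4, 89.6, -44.8]
contact_force: [0.2, -0.8, -0.2]
opening: 0.177
```

Request:
apply_moves(
  steps=[
    [[0.05,0.06,0,0,0,-0.01,1],[0.1,0.12,0,0,0,-0.02,1],[0.15,0.17,0,0,0,-0.03,1],[0.2,0.22,0,0,0,-0.04,1],[0.24,0.27,0,0,0,-0.05,1],[0.288,0.316,0,0,0,-0.05,1],[0.288,0.316,0,0,0,-0.05,1],[0.288,0.316,0,0,0,-0.05,1]],
  ],
)

```text
time: 4.87
position: [0.6177, -0.1393, 0.238]
tcp_rot: [173.1, 89.9, 153.9]
contact_force: [-0.8, -0.4, -0.3]
opening: 0.182
```

```bash
python3 -c "
from h import *
st(); im=grab('wrist'); cv2.imwrite('pics/w3.png',im['color']); st()
print(posts(im,(.619,-.141)))
print(handle(im))"
```

```text
t 4.87 p [ 0.6177 -0.1393  0.238 ] jaw heading 70.78 axis [-0.001  0.001 -1.   ] F [-0.81 -0.37 -0.31] M [-0.03 -0.01  0.02] op 0.182 j [-25.  12.  10.  89.   0.  -5.]
t 4.92 p [ 0.6171 -0.1403  0.2383] jaw heading 70.7 axis [-0.001  0.    -1.   ] F [ 0.2  -0.86 -0.41] M [-0.04  0.03 -0.02] op 0.182 j [-25.  12.  10.  89.  -0.  -5.]
{'n': 661, 'mid': array([ 0.6169, -0.1416], dtype=float32), 'yaw': -20.0, 'sep': 0.0339, 'rect': array([ 617. , -141.7,   29.7,   45.6,   70.8])}
(np.float64(0.2546841068436245), 2930, array([ 615.8938 , -138.92964], dtype=float32), ((616.6483154296875, -139.16909790039062), (15.668458938598633, 40.5307502746582), 70.2430191040039))
```

View pics/w3.png

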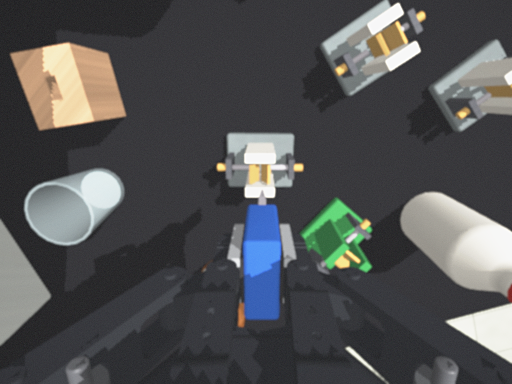

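The blade is held straight; below it the clip's posts sit at about (260,153) and (260,191), lined up with the blade at column 262. I'll go down to just above the mouth and re-measure.

Request:
apply_moves(
  steps=[
    [[-0.001,-0.004,-0.04,0,0,0,1],[-0.001,-0.004,-0.08,0,0,0,1],[-0.001,-0.004,-0.11,0,0,0,1],[-0.001,-0.004,-0.11,0,0,0,1],[-0.001,-0.004,-0.11,0,0,0,1]],
  ],
)

```text
time: 5.33
position: [0.6157, -0.1435, 0.1834]
tcp_rot: [176.1, 89.9, 156.6]
contact_force: [0.2, -0.4, 0.2]
opening: 0.178
```

```bash
python3 -c "
from h import *
st(); im=grab('wrist'); cv2.imwrite('pics/w4.png',cv2.resize(im['color'][100:260,170:350],None,fx=3.3,fy=3.3,interpolation=2)); st()
print(posts(im,(.617,-.142)))
print(handle(im))"
```

```text
t 5.33 p [ 0.6157 -0.1435  0.1834] jaw heading 70.54 axis [-0.002  0.001 -1.   ] F [ 0.19 -0.37  0.17] M [0.01 0.01 0.02] op 0.178 j [-25.  12.   4.  83.  -0.  -5.]
t 5.38 p [ 0.6164 -0.1436  0.1847] jaw heading 70.56 axis [ 0. -0. -1.] F [-0.    0.12 -0.33] M [ 0.02 -0.05 -0.01] op 0.182 j [-25.  12.   5.  83.  -0.  -5.]
{'n': 634, 'mid': array([ 0.6174, -0.1354], dtype=float32), 'yaw': -0.2, 'sep': 0.0337, 'rect': array([ 616.8, -141.4,   29.1,   46. ,   70.6])}
(np.float64(0.20008887666432915), 2918, array([ 613.8833 , -143.15295], dtype=float32), ((614.6161499023438, -143.4178009033203), (15.678060531616211, 40.551700592041016), 70.00672149658203))
```

View pics/w4.png

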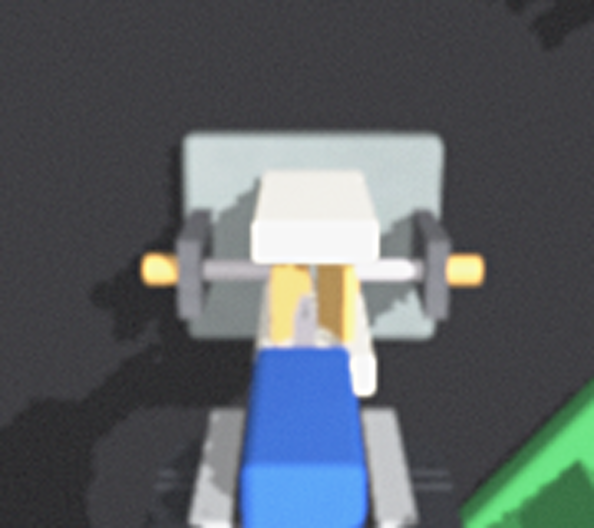

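The crop shows the blade about 10 px left of the posts' midline, or roughly 2 mm. I'll correct that and start the descent.

Request:
apply_moves(
  steps=[
    [[0.0024,0.0038,0,0,0,0,1],[0.0024,0.0038,0,0,0,0,1],[0.0024,0.0038,-0.015,0,0,0,1],[0.0024,0.0038,-0.03,0,0,0,1],[0.0024,0.0038,-0.045,0,0,0,1],[0.0024,0.0038,-0.055,0,0,0,1]],
  ],
)

```text
time: 5.88
position: [0.6175, -0.1406, 0.1546]
tcp_rot: [172.6, 89.9, 153.3]
contact_force: [0.1, -0.7, 1.3]
opening: 0.182
```

Request:
apply_moves(
  steps=[
    [[0,0,-0.004,0,0,0,1],[0,0,-0.008,0,0,0,1]],
  ],
)

```text
time: 6.05
position: [0.6177, -0.1412, 0.1519]
tcp_rot: [-120.6, 89.9, -140.0]
contact_force: [-1.6, -2.3, 2.5]
opening: 0.18
```

```bash
python3 -c "
from h import *
st()"
```

```text
t 6.05 p [ 0.6177 -0.1412  0.1519] jaw heading 70.61 axis [-0.001 -0.001 -1.   ] F [-1.58 -2.34  2.5 ] M [-0.61  0.43 -0.03] op 0.18 j [-25.  12.   2.  80.  -0.  -5.]
```

Request:
apply_moves(
  steps=[
    [[-0.0004,-0.0012,-0.004,0,0,0,1],[-0.0004,-0.0012,-0.008,0,0,0,1]],
  ],
)

```text
time: 6.22
position: [0.6182, -0.1417, 0.1493]
tcp_rot: [9.3, 89.9, -10.1]
contact_force: [-0.9, -0.2, 8.0]
opening: 0.179
```

```bash
python3 -c "
from h import *
st()"
```

```text
t 6.22 p [ 0.6182 -0.1417  0.1493] jaw heading 70.62 axis [ 0.002 -0.    -1.   ] F [-0.88 -0.16  8.01] M [-0.12  0.32  0.05] op 0.179 j [-25.  12.   2.  79.   0.  -5.]
```

Request:
apply_moves(
  steps=[
    [[0,0,-0.004,0,0,0,1]],
  ],
)

```text
time: 6.3
position: [0.6185, -0.1418, 0.1478]
tcp_rot: [2.1, 89.9, -17.3]
contact_force: [-2.1, -0.3, 10.4]
opening: 0.178
```

Request:
apply_moves(
  steps=[
    [[0,0,-0.004,0,0,0,1]],
  ],
)

```text
time: 6.38
position: [0.6188, -0.1419, 0.1463]
tcp_rot: [0.9, 89.8, -18.4]
contact_force: [-1.1, 0.0, 12.0]
opening: 0.181
```

That clip is stiff: 12 N while the taper was still entering. I'll back out and go to the nearest neighbour.

Request:
apply_moves(
  steps=[
    [[0,0,0.02,0,0,0,1],[0,0,0.05,0,0,0,1],[0,0,0.1,0,0,0,1],[0,0,0.15,0,0,0,1],[0,0,0.18,0,0,0,1]],
  ],
)

```text
time: 6.8
position: [0.6183, -0.1414, 0.2377]
tcp_rot: [11.7, 89.9, -7.7]
contact_force: [0.3, -0.4, -0.7]
opening: 0.178
```

Request:
apply_moves(
  steps=[
    [[-0.03,0.06,0,0,0,0.035,1],[-0.06,0.12,0,0,0,0.07,1],[-0.09,0.18,0,0,0,0.105,1],[-0.12,0.24,0,0,0,0.14,1],[-0.15,0.29,0,0,0,0.17,1],[-0.158,0.304,0,0,0,0.184,1],[-0.158,0.304,-0.04,0,0,0.184,1],[-0.158,0.304,-0.08,0,0,0.184,1],[-0.158,0.304,-0.1,0,0,0.184,1],[-0.158,0.304,-0.1,0,0,0.184,1]],
  ],
)

```text
time: 7.63
position: [0.5375, 0.011, 0.1822]
tcp_rot: [146.1, 89.8, 159.9]
contact_force: [0.7, -0.2, -0.1]
opening: 0.18
```

```bash
cat >> h.py <<'E'
def look(c,name=None):
    st(); im=grab('wrist'); s=ctrl.state(); p=s['position'][:2]*1000; R,hd=tool(s); 
    if name: cv2.imwrite(f'pics/{name}.png',cv2.resize(im['color'][100:260,170:350],None,fx=3.3,fy=3.3,interpolation=2))
    r=posts(im,c); q=r['rect']; h=handle(im)[3]
    a=q[4] if q[2]>q[3] else q[4]-90  # long side = slot yaw
    a=(a+90)%180-90; u=np.array([np.cos(np.radians(a)),np.sin(np.radians(a))]); n=np.array([-u[1],u[0]])
    print('clip',q,'yaw',round(a,2),'blade yaw',round(hd-90,2),'handle',np.round(h[0],1),h[2])
    for k,x in (('tcp',p),('handle',np.array(h[0]))): print(k,'needs u,n mm',round((q[:2]-x)@u,2),round((q[:2]-x)@n,2))
    return u,n
E
python3 -c "
from h import *
look((.540,.010))"
```

```text
t 7.63 p [0.5375 0.011  0.1822] jaw heading 103.75 axis [-0.004  0.001 -1.   ] F [ 0.72 -0.23 -0.11] M [-0.01  0.04 -0.04] op 0.18 j [-13.  -5. -13.  82.   0. -27.]
clip [537.6   9.8  46.5  29.6  14.7] yaw 14.7 blade yaw 13.74 handle [536.3  10.8] 13.22592830657959
tcp needs u,n mm -0.71 -0.73
handle needs u,n mm 0.98 -1.28
```

Request:
apply_moves(
  steps=[
    [[0.0012,-0.003,0,0,0,0.002,1],[0.0012,-0.003,-0.01,0,0,0.002,1],[0.0012,-0.003,-0.025,0,0,0.002,1],[0.0012,-0.003,-0.04,0,0,0.002,1],[0.0012,-0.003,-0.05,0,0,0.002,1]],
  ],
)

```text
time: 8.1
position: [0.5392, 0.009, 0.1583]
tcp_rot: [141.6, 90.0, 155.7]
contact_force: [0.1, 0.3, -0.8]
opening: 0.178
```

Request:
apply_moves(
  steps=[
    [[0,0,-0.004,0,0,0,1],[0,0,-0.008,0,0,0,1]],
  ],
)

```text
time: 8.27
position: [0.5391, 0.0091, 0.1547]
tcp_rot: [142.9, 90.0, 157.0]
contact_force: [0.5, 1.0, 1.4]
opening: 0.178
```

```bash
python3 -c "
from h import *
st()"
```

```text
t 8.27 p [0.5391 0.0091 0.1547] jaw heading 104.1 axis [-0.001  0.    -1.   ] F [0.52 0.97 1.38] M [ 0.14  0.05 -0.  ] op 0.178 j [-13.  -4. -15.  79.   0. -27.]
```

Request:
apply_moves(
  steps=[
    [[0,0.0005,-0.004,0,0,0,1],[0,0.0005,-0.008,0,0,0,1]],
  ],
)

```text
time: 8.43
position: [0.5395, 0.0093, 0.1514]
tcp_rot: [15.1, 90.0, 29.2]
contact_force: [0.1, -0.0, -1.1]
opening: 0.175
```

Request:
apply_moves(
  steps=[
    [[0,0,-0.004,0,0,0,1]],
  ],
)

```text
time: 8.52
position: [0.5395, 0.0093, 0.1494]
tcp_rot: [8.9, 90.0, 23.0]
contact_force: [-0.3, 1.2, -1.2]
opening: 0.178
```

Request:
apply_moves(
  steps=[
    [[0,0,-0.004,0,0,0,1],[0,0,-0.008,0,0,0,1]],
  ],
)

```text
time: 8.68
position: [0.5395, 0.0093, 0.1453]
tcp_rot: [17.9, 90.0, 32.0]
contact_force: [-1.0, 0.1, -0.8]
opening: 0.175
```

Request:
apply_moves(
  steps=[
    [[0,0,-0.004,0,0,0,1],[0,0,-0.008,0,0,0,1]],
  ],
)

```text
time: 8.85
position: [0.5394, 0.0092, 0.1412]
tcp_rot: [-35.4, 90.0, -21.3]
contact_force: [-0.1, -0.1, 0.2]
opening: 0.178
```

Request:
apply_moves(
  steps=[
    [[0,0,-0.005,0,0,0,1],[0,0,-0.01,0,0,0,1],[0,0,-0.015,0,0,0,1],[0,0,-0.02,0,0,0,1]],
  ],
)

```text
time: 9.18
position: [0.5394, 0.0092, 0.1311]
tcp_rot: [84.8, 90.0, 98.9]
contact_force: [-0.6, 0.1, -0.1]
opening: 0.179
```

Request:
apply_moves(
  steps=[
    [[0,0,-0.005,0,0,0,1],[0,0,-0.01,0,0,0,1],[0,0,-0.015,0,0,0,1],[0,0,-0.02,0,0,0,1],[0,0,-0.024,0,0,0,1]],
  ],
)

```text
time: 9.6
position: [0.5393, 0.0092, 0.119]
tcp_rot: [129.1, 90.0, 143.2]
contact_force: [-0.1, -0.4, 0.1]
opening: 0.18
```

```bash
python3 -c "
from h import *
st(); im=grab('side'); c=im['color']; V=im['view']; p=V[:3,:3]@np.array([.54,.009,.08])+V[:3,3]; u=int(im['fx']*p[0]/p[2]+im['cx']);v=int(im['fy']*p[1]/p[2]+im['cy']); print(u,v)
cv2.imwrite('pics/s1.png',cv2.resize(c[v-60:v+60,u-75:u+75],None,fx=4,fy=4,interpolation=2))"
```

```text
t 9.6 p [0.5393 0.0092 0.119 ] jaw heading 104.1 axis [-0.  0. -1.] F [-0.14 -0.37  0.06] M [0.06 0.02 0.08] op 0.18 j [-13.  -4. -18.  76.   0. -27.]
229 190
```

View pics/s1.png

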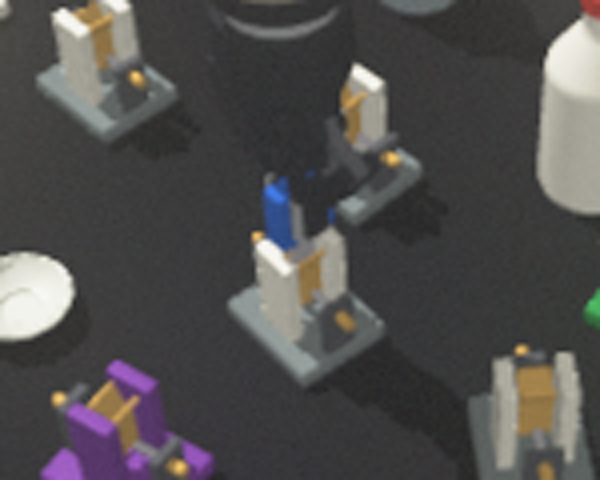

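The blade is deep in the worn clip: tip about 27 mm up and drag near 0 N. I'll back out and go to the next clip, using the top-view offset seen at the first two.

Request:
apply_moves(
  steps=[
    [[0,0,0.03,0,0,0,1],[0,0,0.08,0,0,0,1],[0,0,0.14,0,0,0,1],[0,0,0.2,0,0,0,1],[0,0,0.24,0,0,0,1],[0,0,0.24,0,0,0,1]],
  ],
)

```text
time: 10.15
position: [0.5412, 0.0088, 0.2444]
tcp_rot: [-26.7, 89.6, -12.6]
contact_force: [0.2, 0.2, -0.4]
opening: 0.176
```

Request:
apply_moves(
  steps=[
    [[0.04,0.055,0,0,0,0.01,1],[0.08,0.11,0,0,0,0.02,1],[0.12,0.165,0,0,0,0.03,1],[0.159,0.218,0,0,0,0.032,1],[0.159,0.218,-0.04,0,0,0.032,1],[0.159,0.218,-0.08,0,0,0.032,1],[0.159,0.218,-0.11,0,0,0.032,1],[0.159,0.218,-0.11,0,0,0.032,1],[0.159,0.218,-0.11,0,0,0.032,1]],
  ],
)

```text
time: 10.9
position: [0.618, 0.1183, 0.1831]
tcp_rot: [156.8, 89.9, 176.6]
contact_force: [0.4, 0.0, -0.2]
opening: 0.176
```

```bash
python3 -c "
from h import *
look((.619,.118))"
```

```text
t 10.9 p [0.618  0.1183 0.1831] jaw heading 109.86 axis [-0.003  0.    -1.   ] F [ 0.4   0.04 -0.15] M [-0.02 -0.01  0.04] op 0.176 j [ -1.  11.   4.  83.   0. -21.]
clip [617.7 119.1  45.8  29.8  19.9] yaw 19.9 blade yaw 19.85 handle [617. 118.] 20.4046688079834
tcp needs u,n mm -0.66 1.23
handle needs u,n mm 1.09 0.82
```

Request:
apply_moves(
  steps=[
    [[0,0,-0.01,0,0,0,1],[0,0,-0.025,0,0,0,1],[0,0,-0.04,0,0,0,1],[0,0,-0.052,0,0,0,1]],
  ],
)

```text
time: 11.28
position: [0.6188, 0.1182, 0.1576]
tcp_rot: [93.7, 90.0, 113.5]
contact_force: [-0.1, -0.4, -0.8]
opening: 0.183
```

Request:
apply_moves(
  steps=[
    [[0,0,-0.004,0,0,0,1],[0,0,-0.008,0,0,0,1]],
  ],
)

```text
time: 11.45
position: [0.6185, 0.1184, 0.1537]
tcp_rot: [132.7, 89.9, 152.5]
contact_force: [-0.9, 1.9, 3.1]
opening: 0.176
```

Request:
apply_moves(
  steps=[
    [[0,0,-0.004,0,0,0,1]],
  ],
)

```text
time: 11.53
position: [0.6189, 0.1186, 0.1525]
tcp_rot: [61.2, 89.9, 81.1]
contact_force: [-1.5, 3.6, 2.2]
opening: 0.179
```

Request:
apply_moves(
  steps=[
    [[-0.0005,0.0015,0,0,0,0,1],[-0.0005,0.0015,-0.004,0,0,0,1]],
  ],
)

```text
time: 11.7
position: [0.619, 0.1191, 0.151]
tcp_rot: [-22.7, 89.9, -2.8]
contact_force: [-0.4, 0.7, 3.3]
opening: 0.179
```

Request:
apply_moves(
  steps=[
    [[0,0,-0.004,0,0,0,1]],
  ],
)

```text
time: 11.78
position: [0.6191, 0.119, 0.1491]
tcp_rot: [-22.7, 89.9, -2.9]
contact_force: [-1.0, 0.7, 3.9]
opening: 0.18
```

Request:
apply_moves(
  steps=[
    [[0,0,-0.004,0,0,0,1],[0,0,-0.008,0,0,0,1]],
  ],
)

```text
time: 11.95
position: [0.6191, 0.1189, 0.1448]
tcp_rot: [-23.4, 89.9, -3.6]
contact_force: [-0.4, -0.1, 4.8]
opening: 0.177
```

Request:
apply_moves(
  steps=[
    [[0,0,-0.004,0,0,0,1]],
  ],
)

```text
time: 12.03
position: [0.619, 0.119, 0.1426]
tcp_rot: [-20.1, 89.9, -0.2]
contact_force: [-0.0, 0.1, 4.4]
opening: 0.178
```

Request:
apply_moves(
  steps=[
    [[0,0,-0.004,0,0,0,1],[0,0,-0.008,0,0,0,1]],
  ],
)

```text
time: 12.2
position: [0.6188, 0.1189, 0.1384]
tcp_rot: [-19.6, 90.0, 0.3]
contact_force: [0.3, 0.3, 5.0]
opening: 0.179
```

Request:
apply_moves(
  steps=[
    [[0,0,-0.004,0,0,0,1],[0,0,-0.008,0,0,0,1]],
  ],
)

```text
time: 12.37
position: [0.6186, 0.119, 0.1341]
tcp_rot: [92.9, 90.0, 112.7]
contact_force: [-0.0, 0.1, 3.6]
opening: 0.178
```

Request:
apply_moves(
  steps=[
    [[0,0,-0.004,0,0,0,1],[0,0,-0.008,0,0,0,1]],
  ],
)

```text
time: 12.53
position: [0.6186, 0.119, 0.13]
tcp_rot: [152.9, 90.0, 172.7]
contact_force: [-0.8, -0.7, 4.5]
opening: 0.179
```

Steady 4–5 N at full thickness makes this the good clip, so I'll carry on to home.

Request:
apply_moves(
  steps=[
    [[0,0,-0.005,0,0,0,1],[0,0,-0.01,0,0,0,1],[0,0,-0.015,0,0,0,1],[0,0,-0.02,0,0,0,1],[0,0,-0.025,0,0,0,1],[0,0,-0.03,0,0,0,1]],
  ],
)

```text
time: 13.03
position: [0.6186, 0.119, 0.115]
tcp_rot: [121.5, 90.0, 141.3]
contact_force: [1.1, -0.4, 4.2]
opening: 0.18
```

Request:
apply_moves(
  steps=[
    [[0,0,-0.003,0,0,0,1],[0,0,-0.006,0,0,0,1]],
  ],
)

```text
time: 13.2
position: [0.6186, 0.119, 0.1121]
tcp_rot: [140.9, 90.0, 160.8]
contact_force: [-0.3, -0.4, 4.8]
opening: 0.181
```

Request:
apply_moves(
  steps=[
    [[0,0,-0.003,0,0,0,1]],
  ],
)

```text
time: 13.28
position: [0.6186, 0.119, 0.1107]
tcp_rot: [102.3, 90.0, 122.1]
contact_force: [-1.0, -0.5, 3.4]
opening: 0.177
```

Request:
apply_moves(
  steps=[
    [[0,0,-0.002,0,0,0,1]],
  ],
)

```text
time: 13.37
position: [0.6186, 0.119, 0.1097]
tcp_rot: [96.5, 90.0, 116.4]
contact_force: [-0.2, 0.3, 3.9]
opening: 0.177
```

Request:
apply_moves(
  steps=[
    [[0,0,-0.0015,0,0,0,1]],
  ],
)

```text
time: 13.45
position: [0.6186, 0.119, 0.1096]
tcp_rot: [-6.7, 90.0, 13.2]
contact_force: [-4.0, -0.5, 12.8]
opening: 0.184
```

Request:
apply_moves(
  steps=[
    [[0,0,-0.001,0,0,0,1]],
  ],
)

```text
time: 13.53
position: [0.6187, 0.119, 0.1096]
tcp_rot: [-24.6, 90.0, -4.8]
contact_force: [-5.5, 0.3, 14.4]
opening: 0.183
```

It's seated: z stopped at 0.1096 with a force step to 14 N. I'll release and lift straight up.

Request:
apply_moves(
  steps=[
    [[0,0,0,0,0,0,-0.2],[0,0,0,0,0,0,-0.2],[0,0,0,0,0,0,-0.2],[0,0,0,0,0,0,-0.2],[0,0,0,0,0,0,-0.2]],
  ],
)

```text
time: 13.95
position: [0.6184, 0.119, 0.1082]
tcp_rot: [147.9, 90.0, 167.8]
contact_force: [0.3, -0.0, 0.4]
opening: 0.602
```

Request:
apply_moves(
  steps=[
    [[0,0,0.02,0,0,0,-0.2],[0,0,0.06,0,0,0,-0.2],[0,0,0.12,0,0,0,-0.2],[0,0,0.18,0,0,0,-0.2],[0,0,0.24,0,0,0,-0.2],[0,0,0.28,0,0,0,-0.2],[0,0,0.28,0,0,0,-0.2]],
  ],
)

```text
time: 14.53
position: [0.6204, 0.119, 0.2551]
tcp_rot: [-20.0, 89.5, -0.1]
contact_force: [0.1, 1.0, 1.4]
opening: 0.601
```

```bash
python3 -c "
from h import *
st(); im=grab('wrist'); z,n,m,r=handle(im); print('handle top z (reads ~2mm high)',z,r)
im=grab('side'); cv2.imwrite('pics/s2.png',cv2.resize(im['color'],None,fx=1.55,fy=1.55,interpolation=2))
a=np.load('top.npz')"
```

```text
t 14.53 p [0.6204 0.119  0.2551] jaw heading 109.86 axis [ 0.008 -0.    -1.   ] F [0.12 1.04 1.38] M [ 0.02 -0.06  0.01] op 0.601 j [ -1.  11.  11.  90.   0. -21.]
handle top z (reads ~2mm high) 0.1265309504952111 ((618.574462890625, 118.74510955810547), (38.68693161010742, 15.544478416442871), 20.44394302368164)
```

View pics/s2.png

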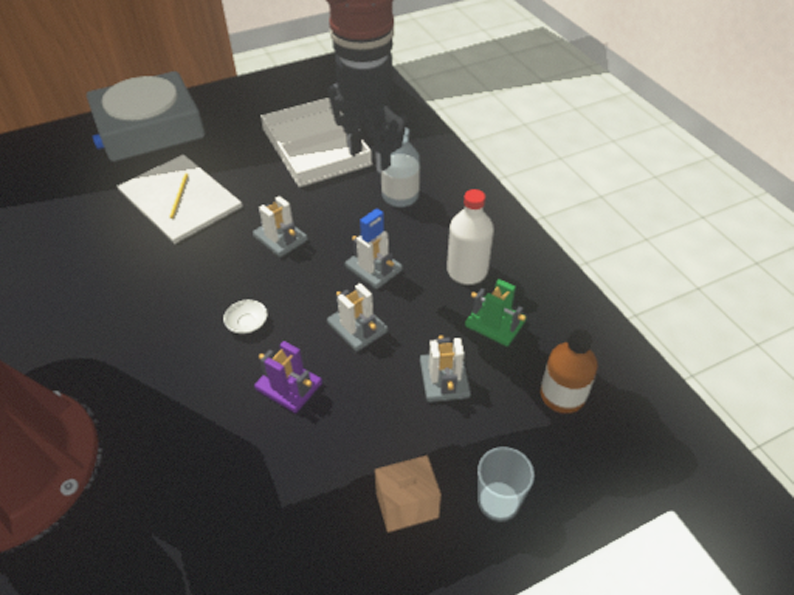

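The blue handle stands upright on the clip at (373,235). Its top reads 126.5 mm, or 124.5 mm after the 2 mm offset, and 124 mm means fully home. The bystanders look unmoved, so I'm handing in.

```bash
python3 -c "
from h import *
print(ctrl.job_done())"
```

```text
the job is handed in; nothing more can be done
None
```

The blade is standing fully home in the good clip, and the job was handed in at about 14.6 s of the 72 s allowed. I tried three clips, in this order:

| Clip (x, y in m) | Drag on the blade | What I did |
|---|---|---|
| (0.619, −0.141) | reached 12 N with the taper still entering: stiff | backed out, tip no lower than about 55 mm |
| (0.540, 0.009) | near 0 N at full thickness: worn | slid in until the tip was about 27 mm above the table, well past half its length |
| (0.619, 0.119) | steady 3.4–5 N: good | pushed home, released, lifted clear |

- **Fully home:** downward travel stopped at the expected height and the force stepped up to about 14 N, as the shoulder met the posts. After release, the handle's top measured 124.5 mm against the expected 124 mm. That figure includes a 2 mm correction for how high the camera had been reading.
- **Bystanders:** the bottles, beaker and dish look unmoved in the final side view. I checked this by eye only and did not measure them.
- **Not tested:** I never tried the fourth clip; it is presumed to be the other stiff one.
- **Small misalignments:** entering the clips, the blade pushed sideways with up to about 4 N, which I corrected. The wrist camera placed the first clip's centre line about 1 mm off.

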